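# Creep the amplifier home under the monitor riser

### The job

The heavy desktop amplifier stands crooked, half out of its bay under the monitor riser: work it back in by pushing forward on its two front end cheeks in turn, a little at a time so that it never goes badly crooked, until its back is pressed gently but firmly home against both rubber stops at the rear of the bay. Keep the hand off the front panel with its knobs, do not tip the amplifier or jam or ram it against the riser or the stops, leave the other things on the desk alone, and take the hand away when it sits square and fully home.

Things in the scene. Friction and masses are not known exactly. Their poses are not given: they have to be found in the camera images.
- amp: Loose stereo amplifier, 240 wide (y) x 190 deep (x) x 66 mm high, 0.9 to 1.3 kg, heavier in its left half, on rubber feet; friction on the desk about 0.6. Creeping one corner takes 2 to 8 N and turns it about a point near the middle of the other cheek. Origin: middle of its rear lower edge, at desk level; +x out of its back into the bay, +y to its left, z up. Front face at x = -190 mm.
- riser: Fixed wooden monitor riser, 200 deep (x), 120 high, underside of its top board at 102 mm, panels 18 mm thick. Origin: on the desk, in the middle of the mouth of the amplifier's bay; +x runs straight into the bay, +y left. Bay 255 mm wide (7.5 mm clear each side of the amplifier); a second compartment lies to its left. Fully home, the amplifier's front face stands at x = -65 mm.
- stop_left (a point): Centre of the front face of the left rubber stop, a 24 mm disc on the bar across the rear of the bay, 125 mm in from the mouth (x), 100 mm left of the bay's middle, 36 mm above the desk. Its axes are those of the riser. It is stiff and only stuck on: about 5 N on it is a firm seat, over 10 N strains it.
- stop_right (a point): The same on the right stop, 100 mm right of the bay's middle.
- rear_left (a point): Point on the amplifier's back that meets the left stop: 100 mm left of its middle, 36 mm up. Axes as the amplifier.
- rear_right (a point): The same on its right, meeting the right stop.
- cheek_left: The amplifier's left end cheek, a plain aluminium bar 35 wide x 60 high x 190 mm deep along its whole left side, from 85 to 120 mm left of its middle and from 6 to 66 mm above the desk. Its plain front end is where to push. Origin and axes are those of the amplifier.
- cheek_right: The right end cheek, the mirror image, 85 to 120 mm right of the middle. Origin and axes are those of the amplifier.
- front_left (a point): Centre of the front end of the left cheek (190 mm ahead of the amplifier's back, 102.5 mm left of its middle, 36 mm up). Axes as the amplifier.
- front_right (a point): Centre of the front end of the right cheek. Axes as the amplifier.
- fascia: The amplifier's delicate black front panel between the cheeks, 168 mm wide, 4 mm behind the cheeks' front ends in its upright face, with a volume knob (38 mm across) and two small knobs that stand out up to 12 mm in front of the cheeks' ends. Not to be touched. Origin and axes are those of the amplifier.
- pad_left: The left rubber stop itself, fixed to the riser; origin and axes are those of the riser. Its front face lies at x = 125 mm.
- pad_right: The right rubber stop itself, likewise.
- mug: White mug, 80 mm across, 95 high, on the desk to the right of the riser; a loose bystander on the desk; leave it where it is. Origin under its centre.
- tissue_box: Square wooden tissue box, 115 x 115 x 110 mm, on top of the riser; a loose bystander on the desk; leave it where it is. Origin under its centre.
- tape_roll: Roll of brown packing tape, 90 mm across, 48 high, on top of the riser; a loose bystander on the desk; leave it where it is. Origin under its centre.
- stapler: Stapler, 140 x 34 x 41 mm, on top of the riser; a loose bystander on the desk; leave it where it is. Origin under its centre.
- hard_drive: Black external hard drive, 125 x 80 x 22 mm, in the mouth of the riser's second compartment, to the left of the amplifier; a loose bystander on the desk; leave it where it is. Origin under its centre.
- mouse: White computer mouse, 105 x 60 x 35 mm, on the desk at the left; a loose bystander on the desk; leave it where it is. Origin under its centre.
- remote: Black remote control, 150 x 42 x 17 mm, on the desk in front of the second compartment; a loose bystander on the desk; leave it where it is. Origin under its centre.
- pen_cup: Dark steel pen cup, 80 mm across, 100 high, on the desk at the right; a loose bystander on the desk; leave it where it is. Origin under its centre.

How it is judged:
On the way, in this order (a step that is already met when the one before it is completed fails the run):
1. The amplifier has been worked about half way to its stops, still reasonably straight: each rear corner is less than 30 mm from its stop (x of rear_left in the frame of stop_left above -0.03 m and x of rear_right in the frame of stop_right above -0.03 m), for 0.05 s.
2. The amplifier is pressed home: with both rear corners within 2.5 mm of their stops, its back bears on a stop with more than 3 N, under a push of the fingers on an end cheek (x of rear_left in the frame of stop_left above -0.0025 m and x of rear_right in the frame of stop_right above -0.0025 m and (contact force between amp and pad_left above 3 N or contact force between amp and pad_right above 3 N) and (contact force between the fingers and cheek_left above 1 N or contact force between the fingers and cheek_right above 1 N)), for 0.2 s.
At the end, for the whole second after the job is handed in: Both rear corners of the amplifier stand within 2.5 mm of their rubber stops, it stands flat on the desk and at rest (x of rear_left in the frame of stop_left above -0.0025 m and x of rear_right in the frame of stop_right above -0.0025 m and linear speed of amp below 0.01 m/s and height (world z) of amp below 0.004 m); the robot touches nothing.
It fails at once if The amplifier is rammed or pressed against either stop with more than 10 N, or jammed against the riser as a whole with more than 18 N (contact force between amp and pad_left above 10 N or contact force between amp and pad_right above 10 N or contact force between amp and riser above 18 N).
It fails at once if The robot touches the front panel or its knobs with more than 1 N (contact force between any of the fingers, the arm and fascia above 1 N).
It fails at once if The amplifier is turned more than 0.11 rad (about 6 degrees) out of line with the bay, tipped more than 0.06 rad, or lifted (angle between the x axis of amp and the x axis of riser, either way round above 0.11 rad or angle between amp's own z axis and vertical above 0.06 rad or height (world z) of amp above 0.008 m).
It fails at once if The robot knocks the riser with more than 5 N (contact force between any of the fingers, the arm and riser above 5 N).
It fails at once if Another thing on the desk is moved more than 15 mm (distance of any of mug, tissue_box, tape_roll, stapler, hard_drive, mouse, remote, pen_cup from where it was at the start of the episode above 0.015 m).
It also fails if it takes over 72 s, if anything falls off the work surface, if the arm or the gripper's body presses on something with over 40 N, if the wrist force passes 120 N, or if a joint passes its speed limit or range.

### The arm

A 6-joint arm with a two-finger parallel gripper is mounted at the origin on the work surface. World frame = base frame: x ahead of the robot, y to its left, z up, the work surface at z = 0. Lengths are in m, angles in rad, forces in N, time in s.
With the tool pointing down it reaches from about 0.325 to 0.9 m from the base axis. Payload 6.1 kg.
Tool frame: the origin (TCP) lies midway between the tips of the shut fingers; the grasp point (between the pads) lies 19 mm behind it; z points along the fingers, y is the line along which they close (so a half turn about z gives the same grasp; the last joint's range is limited). The gripper opens to 85 mm and grips with 20 to 120 N. Pads are 22 mm wide; open, the fingers measure 114 mm over their backs; the gripper's body (76 mm by 85 mm) begins 54 mm behind the grasp point. The pads swing forward as they close: fully open they stand 13 mm farther back than shut.
Start: joints at [-1.475, 0.22, 1.526, -0, 1.395, -0.126], TCP at [0.137, -0.61, 0.231] pointing down, gripper open.
Joint ranges: [-2.98, 2.98], [-0.91, 2.08], [0.09, 2.57], [-1.24, 4.39], [0.2, 2.65], [-2.68, 2.68]. Speed limits (rad/s): [2.57, 2.57, 3.01, 3.14, 3.14, 3.14].

### API

Orientations are given as a rotation vector (axis times angle).
In Python, from workcell import manip gives the robot as it stands.
- The arm moves only by the tool drive_tool, never from a script. Its argument "series" is a list of rows, each a list of 3 entries, a list of its own where there are three numbers: the closure, from -1 (fully open) to 1 (shut), so that 0 is half open, then the shift along the tool's x, y, z normalised to -1 to 1, where 1 is 0.4 m, then the turn about the tool's z normalised to -1 to 1, where 1 is 2 rad. In form: [[gripper, [tx, ty, tz], twist], ...]. A call has 1 to 5 rows; each row shifts and turns the commanded pose from where the row before left it, along the tool's axes as they then stand; what a row does not reach is not made up. A row lasts 1/12 s, in which the tool goes at most 41.7 mm and 7.16 degrees, less where a joint would pass 70% of its speed; a pose out of reach is approached as far as the arm can. A call with a number of a shift or a turn outside -1 to 1 is refused whole. A call with a gripper value outside its range is refused whole. The fingers move at their own pace and stop on an object; "squeeze" is the grip in N (left out, the last holds). Time passes only in rows, so rows that do not move let the fingers close. It gives the time, the measured TCP pose, the force, the opening and the grip force at its end, in the units of the state.
- manip.sense(): the state, without advancing time (a new reading comes with each control period).
- manip.camera(name): name is "scene" or "top" or "wrist"; returns the picture (400x640x3 uint8, red, green, blue); there is no depth.
- manip.camera_model(name): a dict with "mtx" (3x3 intrinsics, pixels), "D" ([k1, k2, p1, p2, k3] as OpenCV has them; the pictures are not rectified), "extrinsics" (4x4, takes a point from camera to world coordinates). Camera axes: x right, y up, looking along -z (the intrinsics and any distortion apply to the point x, -y, -z); pixel columns grow to the right and rows downward; lengths in m; the calibration is good to about 2 mm. A picture is of the moment at which its call begins: read the wrist's pose just before it. camera_model takes no time and is no camera call; for the wrist camera it gives the pose at the moment of the call.
- manip.hand_in(): hands the job in; it is judged then, once.
The state is a dict: "t": time; "q": joint angles; "qvel": joint speeds; "effort": joint torques, N m; "tcp_pos": TCP position; "orientation": TCP orientation; "force": force on the tool from outside, world axes, zero at the start; "moment": the same for the moment, N m; "gripper_width": finger opening in m; "finger_force": force on a finger pad.
Only numpy, scipy, OpenCV 4.12 (cv2) and the standard library are available. Lean on these libraries where they do the work, as an engineer would, in place of code of your own. Each camera call takes 0.05 s, during which the arm holds its last target. There are 200 camera calls.

## Working session

There is one attempt and no reset: what is moved stays moved. The work goes in short steps, Python scripts to look and compute and a tool call to move; the robot and the scene stay as the last step left them, time stands still between calls to the robot, and variables do not carry over. Pictures are saved under pics/ and viewed, at most 10 in all, crops included, and the job is handed in when it is done.

Besides the shell and the picture viewer there is one more tool, called after "Emit:" as name(argument=value, ...), one argument or row to a line, values as JSON. drive_tool: Moves the arm, as the interface text tells. Its arguments: {"type":"object","properties":{"series":{"type":"array","items":{"type":"array"}},"squeeze":{"type":"number"}},"required":["series"]}

```bash
mkdir -p pics
python3 - <<'E'
from workcell import manip
import cv2
for n in("scene","top"):
    im=manip.camera(n); cv2.imwrite(f"pics/{n}0.png",im[:,:,::-1])
    m=manip.camera_model(n); print(n,m)
print(manip.sense())
E
```

```text
scene {'mtx': array([[444.93621273,   0.        , 313.28313625],
       [  0.        , 444.93621273, 204.43404412],
       [  0.        ,   0.        ,   1.        ]]), 'D': array([0.02866111, 0.        , 0.        , 0.        , 0.        ]), 'extrinsics': array([[-0.16540209, -0.75642142,  0.63282603,  1.40094468],
       [ 0.98615542, -0.13454   ,  0.09693538,  0.12920654],
       [ 0.01181641,  0.64009814,  0.76820228,  1.1065671 ],
       [ 0.        ,  0.        ,  0.        ,  1.        ]])}
top {'mtx': array([[394.30379648,   0.        , 316.08409932],
       [  0.        , 394.30379648, 204.14575408],
       [  0.        ,   0.        ,   1.        ]]), 'D': array([-0.05811154,  0.        ,  0.        ,  0.        ,  0.        ]), 'extrinsics': array([[ 0.01421689,  0.99145269, -0.12968983,  0.42609959],
       [-0.99974731,  0.01183594, -0.01911115, -0.02068767],
       [-0.0174128 ,  0.12992876,  0.99137042,  1.19305277],
       [ 0.        ,  0.        ,  0.        ,  1.        ]])}
{'t': 0.1, 'q': array([-1.47509608e+00,  2.21168023e-01,  1.52753913e+00,  1.12178913e-05,
        1.39470821e+00, -1.26101730e-01]), 'qvel': array([-0.00080044, -0.00259053, -0.00183785, -0.00166211,  0.00081212,
       -0.00096373]), 'effort': array([ 2.72715064e-03, -4.98237884e+01, -3.90549016e+01, -9.18364503e-05,
        5.64195332e-03,  1.60079429e-05]), 'tcp_pos': array([ 0.13743654, -0.60911981,  0.23027333]), 'orientation': array([-3.12048238e+00, -3.47487230e-01, -6.08280322e-05]), 'force': array([-0.00124299,  0.28857097,  1.11288017]), 'moment': array([-0.0427923 ,  0.02277404, -0.01005593]), 'finger_force': 0.0, 'gripper_width': 0.08553806432672072}
```

View pics/scene0.png

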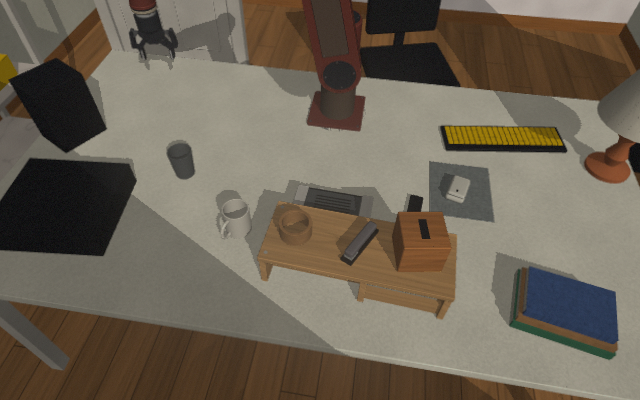

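View pics/top0.png

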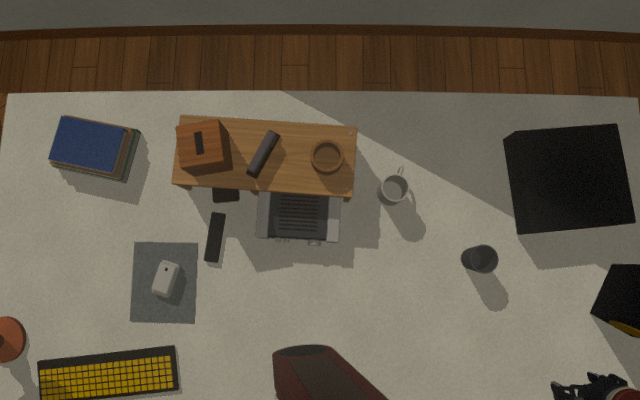

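Scene view: the amp sticks out of the riser, with the mug to the right. Top view: amp front corners are near (257,237) and (339,241), and the riser's top front edge runs from (173,184) to (354,196). Next I'll zoom in.

Run:
```python
import cv2
im=cv2.imread("pics/top0.png")[105:255,165:365]
im=cv2.convertScaleAbs(im,alpha=1.6,beta=10)
cv2.imwrite("pics/c.png",cv2.resize(im,None,fx=4,fy=4,interpolation=cv2.INTER_CUBIC))
```

```text
(no output)
```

View pics/c.png

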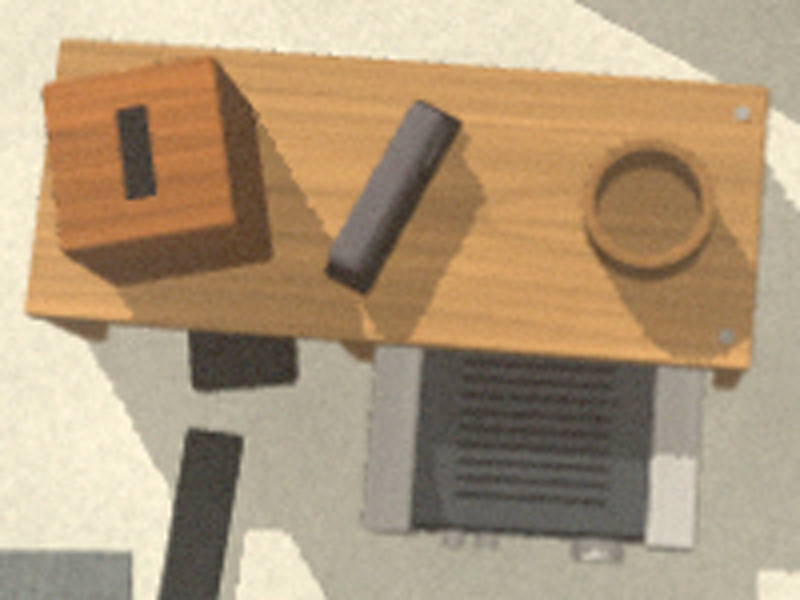

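Crop (4x, offset 165,105): the riser's top corners are (62,40), (768,87), (748,368) and (27,315). The amp's top front corners are (363,530) and (692,549), with side edges up to (375,347) and (703,368). The bay panels' feet are at (343–375,360) and (713–745,385).

```bash
cat > h.py <<'E'
from workcell import manip
import numpy as np, cv2
def ray(m,px,z):
    u=cv2.undistortPoints(np.array(px,float).reshape(-1,1,2),m["mtx"],m["D"]).reshape(-1,2)
    d=np.c_[u[:,0],-u[:,1],-np.ones(len(u))]@m["extrinsics"][:3,:3].T
    o=m["extrinsics"][:3,3]
    return o+d*((z-o[2])/d[:,2])[:,None]
def proj(m,P):
    E=m["extrinsics"]; c=(np.atleast_2d(P)-E[:3,3])@E[:3,:3]; c=c*[1,-1,-1]
    return cv2.projectPoints(c,np.zeros(3),np.zeros(3),m["mtx"],m["D"])[0].reshape(-1,2)
def frame(x,y,yaw):
    c,s=np.cos(yaw),np.sin(yaw); return np.array([[c,-s,x],[s,c,y],[0,0,1]])
E
python3 - <<'E'
from h import *
np.set_printoptions(precision=4,suppress=True)
m=manip.camera_model("top")
f=lambda L,z:ray(m,np.array(L)/4+[165,105],z)[:,:2]
R=f([(62,40),(768,87),(748,368),(27,315)],.12);print(R)
print("lens",[np.linalg.norm(R[i]-R[(i+1)%4]) for i in range(4)])
A=f([(375,347),(363,530),(692,549),(703,368)],.066);print(A,np.linalg.norm(A[1]-A[2]))
a=lambda v:np.arctan2(v[1],v[0])
print("riser yaw",a(R[0]-R[3]),a(R[1]-R[2]),a(R[3]-R[2])-np.pi/2)
print("amp yaw",a(A[0]-A[1]),a(A[3]-A[2]),a(A[1]-A[2])-np.pi/2)
F=f([(343,360),(375,360),(713,385),(745,385)],.0);print(F)
print("remote,drive",f([(188,430),(242,435),(162,600)],.017),f([(192,390),(296,382)],.022))
E
```

```text
[[ 0.8204  0.3937]
 [ 0.788  -0.1123]
 [ 0.5875 -0.0984]
 [ 0.6193  0.4057]]
lens [np.float64(0.5070513211747112), np.float64(0.2010185149418614), np.float64(0.5051273977003329), np.float64(0.20144362512404496)]
[[ 0.6079  0.1682]
 [ 0.4751  0.1725]
 [ 0.4649 -0.0629]
 [ 0.5952 -0.0699]] 0.23562235834970824
riser yaw -0.05935575492413817 -0.06891778578636006 -0.06313524711316432
amp yaw -0.03232953663648597 -0.053617177415859134 -0.043419753760030044
[[ 0.6081  0.2037]
 [ 0.6084  0.1789]
 [ 0.5921 -0.0805]
 [ 0.5924 -0.1049]]
remote,drive [[0.5507 0.3167]
 [0.5474 0.2752]
 [0.4227 0.3304]] [[0.5806 0.3137]
 [0.5876 0.2346]]
```

Emit:
drive_tool(
  series=[
    [1, [0, 0, 0], -0.062],
    [1, [0, 0, 0], -0.062],
    [1, [0, 0, 0], -0.062],
    [1, [0, 0, 0], -0.062],
    [1, [0, 0, 0], -0.062],
  ],
  squeeze=40,
)

```text
t: 0.52
tcp_pos: [0.1375, -0.6093, 0.2306]
orientation: [-2.862, -1.292, -0.001]
force: [-0.3, 0.3, -0.0]
gripper_width: 0.0257
finger_force: 0.0
```

Emit:
drive_tool(
  series=[
    [1, [0, 0, 0], -0.062],
    [1, [0, 0, 0], -0.062],
    [1, [0, 0, 0], -0.062],
    [1, [0, 0, 0], -0.062],
    [1, [0, 0, 0], -0.062],
  ],
)

```text
t: 0.93
tcp_pos: [0.1374, -0.6093, 0.2306]
orientation: [-2.332, -2.104, -0.001]
force: [-0.7, -0.6, 0.1]
gripper_width: 0.0004
finger_force: 0.0
```

Emit:
drive_tool(
  series=[
    [1, [0, 0, 0], -0.023],
    [1, [0, 0.09, 0], 0],
    [1, [0, 0.09, 0], 0],
    [1, [0, 0.09, 0], 0],
    [1, [0, 0.09, 0], 0],
  ],
)

```text
t: 1.35
tcp_pos: [0.2823, -0.6185, 0.2308]
orientation: [-2.291, -2.149, -0.001]
force: [0.0, -0.8, -0.0]
gripper_width: 0.0
finger_force: 0.0
```

Emit:
drive_tool(
  series=[
    [1, [0, 0.09, 0], 0],
    [1, [0, 0.09, 0], 0],
    [1, [0.05, 0.04, 0], 0],
    [1, [0.09, 0, 0], 0],
    [1, [0.09, 0, 0], 0],
  ],
)

```text
t: 1.77
tcp_pos: [0.3757, -0.5311, 0.229]
orientation: [-2.287, -2.15, -0.001]
force: [0.3, 0.1, 0.8]
gripper_width: 0.0001
finger_force: 0.0
```

Emit:
drive_tool(
  series=[
    [1, [0.1, 0, 0], 0],
    [1, [0.1, 0, 0], 0],
    [1, [0.1, 0, 0], 0],
    [1, [0.1, 0, 0], 0],
    [1, [0.1, 0, 0], 0],
  ],
)

```text
t: 2.18
tcp_pos: [0.387, -0.3307, 0.2307]
orientation: [-2.29, -2.149, -0.0]
force: [0.6, 0.3, 0.4]
gripper_width: -0.0004
finger_force: 0.0
```

Emit:
drive_tool(
  series=[
    [1, [0.1, 0, 0], 0],
    [1, [0.1, 0, 0], 0],
    [1, [0.1, 0, 0], 0],
    [1, [0.1, 0, 0], 0],
    [1, [0.1, 0, 0], 0],
  ],
)

```text
t: 2.6
tcp_pos: [0.3994, -0.1314, 0.231]
orientation: [-2.291, -2.15, -0.0]
force: [1.1, 0.1, -0.3]
gripper_width: 0.0002
finger_force: 0.0
```

Emit:
drive_tool(
  series=[
    [1, [0.1, 0, 0], 0],
    [1, [0.06, 0, 0], 0],
    [1, [0, 0, 0], 0],
  ],
)

```text
t: 2.85
tcp_pos: [0.4037, -0.0654, 0.231]
orientation: [-2.284, -2.155, -0.002]
force: [0.4, -0.2, -0.4]
gripper_width: -0.0002
finger_force: 0.0
```

Run:
```python
from h import *
np.set_printoptions(precision=4,suppress=True)
s=manip.sense();print(s["tcp_pos"],s["orientation"],s["force"])
cv2.imwrite("pics/w1.png",manip.camera("wrist")[:,:,::-1])
T=np.linalg.inv(frame(.5967,.0468,-.063)); print("riser frame",T@[*s["tcp_pos"][:2],1])
m=manip.camera_model("wrist"); print(m)
np.save("w1.npy",m["extrinsics"])
```

```text
[ 0.4037 -0.0654  0.231 ] [-2.2844 -2.1548 -0.002 ] [ 0.4343 -0.1662 -0.3746]
riser frame [-0.1856 -0.1241  1.    ]
{'mtx': array([[303.913 ,   0.    , 315.7395],
       [  0.    , 303.913 , 198.132 ],
       [  0.    ,   0.    ,   1.    ]]), 'D': array([-0.0564,  0.    ,  0.    ,  0.    ,  0.    ]), 'extrinsics': array([[ 0.9983,  0.0568,  0.0155,  0.4071],
       [-0.0589,  0.9627,  0.2641,  0.0006],
       [ 0.0001, -0.2646,  0.9644,  0.3728],
       [ 0.    ,  0.    ,  0.    ,  1.    ]])}
```

View pics/w1.png

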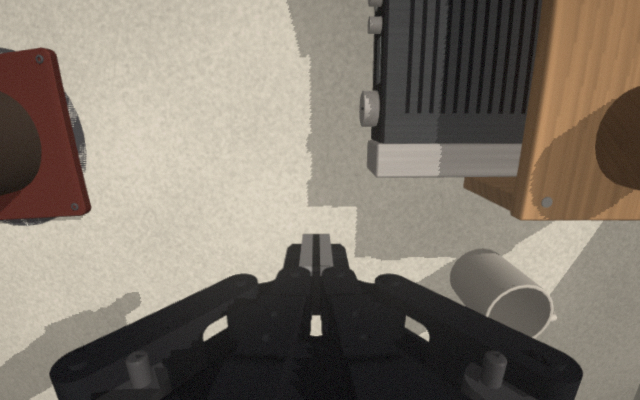

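Wrist view: the right cheek's front end is at the top edge near col 378, rows 143–176. Its volume knob is at (370,108), and the bay's right panel foot is near (465–520,178–220). The fingers are shut at (315,240). Next I'll move over to the left cheek.

Emit:
drive_tool(
  series=[
    [1, [0.096, 0, 0], 0],
    [1, [0.096, 0, 0], 0],
    [1, [0.096, 0, 0], 0],
    [1, [0.096, 0, 0], 0],
    [1, [0.096, 0, 0], 0],
  ],
)

```text
t: 3.32
tcp_pos: [0.4164, 0.1227, 0.2313]
orientation: [2.292, 2.148, -0.0]
force: [0.1, -0.3, 0.7]
gripper_width: 0.0002
finger_force: 0.0
```

Emit:
drive_tool(
  series=[
    [1, [0.092, 0, 0], 0],
    [1, [0, 0, 0], 0],
    [1, [0, 0, 0], 0],
  ],
)

```text
t: 3.57
tcp_pos: [0.4185, 0.1596, 0.2309]
orientation: [-2.287, -2.154, 0.002]
force: [0.3, 0.2, -0.3]
gripper_width: -0.0003
finger_force: 0.0
```

Run:
```python
from h import *
np.set_printoptions(precision=4,suppress=True)
m=manip.camera_model("wrist")
cv2.imwrite("pics/w2.png",manip.camera("wrist")[:,:,::-1])
s=manip.sense();print(s["tcp_pos"],s["orientation"],s["force"])
T=np.linalg.inv(frame(.5967,.0468,-.063)); print("riser frame",T@[*s["tcp_pos"][:2],1])
np.save("w2.npy",m["extrinsics"])
m["extrinsics"]=np.load("w1.npy")
P=ray(m,[(380,143),(378,176),(515,176),(524,146)],.066)[:,:2];print(P)
print((T@np.c_[P,np.ones(4)].T).T)
print("riser corner",ray(m,[(513,218)],.12))
```

```text
[0.4186 0.1585 0.2309] [ 2.289   2.1516 -0.0021] [ 0.4291 -1.3562  0.4051]
riser frame [-0.1848  0.1003  1.    ]
[[ 0.4698 -0.03  ]
 [ 0.4675 -0.0636]
 [ 0.6131 -0.0716]
 [ 0.6194 -0.0405]]
[[-0.1218 -0.0847  1.    ]
 [-0.122  -0.1183  1.    ]
 [ 0.0238 -0.1172  1.    ]
 [ 0.0282 -0.0857  1.    ]]
riser corner [[ 0.5795 -0.0976  0.12  ]]
```

View pics/w2.png

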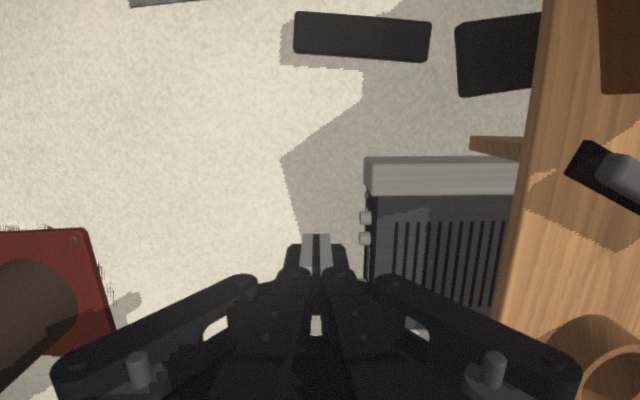

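Wrist view: the left cheek's top face spans rows 164–195, with its front top edge at col ~371. The small knobs are at (364,217) and (364,238).

Run:
```python
from h import *
np.set_printoptions(precision=4,suppress=True)
m=manip.camera_model("wrist"); m["extrinsics"]=np.load("w2.npy")
T=np.linalg.inv(frame(.5967,.0468,-.063))
P=ray(m,[(371,164),(371,195),(515,192),(518,163)],.066)[:,:2]
print((T@np.c_[P,np.ones(4)].T).T)
P=ray(m,[(470,137),(470,148)],.0)[:,:2]
print((T@np.c_[P,np.ones(2)].T).T)
P=ray(m,[(540,12),(528,120),(490,318)],.12)[:,:2]
print((T@np.c_[P,np.ones(3)].T).T)
```

```text
[[-0.1297  0.1214  1.    ]
 [-0.128   0.0888  1.    ]
 [ 0.0268  0.0926  1.    ]
 [ 0.0246  0.1238  1.    ]]
[[0.0029 0.1453 1.    ]
 [0.0046 0.1319 1.    ]]
[[-0.0122  0.2504  1.    ]
 [-0.0097  0.1679  1.    ]
 [-0.0114 -0.0236  1.    ]]
```

Emit:
drive_tool(
  series=[
    [1, [0.011, 0, 0.09], 0],
    [1, [0, 0, 0.1], 0],
    [1, [0, 0, 0.1], 0],
    [1, [0, 0, 0.1], 0],
    [1, [0, 0, 0.08], 0],
  ],
)

```text
t: 4.03
tcp_pos: [0.4178, 0.1609, 0.0406]
orientation: [-2.293, -2.147, 0.003]
force: [-0.2, 1.1, -0.7]
gripper_width: -0.0001
finger_force: 0.0
```

Emit:
drive_tool(
  series=[
    [1, [0, 0.02, 0], 0],
    [1, [0, 0.02, 0], 0],
    [1, [0, 0.02, 0], 0],
    [1, [0, 0.01, 0], 0],
    [1, [0, 0, 0], 0],
  ],
)

```text
t: 4.45
tcp_pos: [0.4506, 0.1615, 0.0462]
orientation: [2.289, 2.147, 0.008]
force: [-0.3, 0.5, -0.0]
gripper_width: -0.0
finger_force: 0.0
```

Emit:
drive_tool(
  series=[
    [1, [0, 0.006, 0], 0],
    [1, [0, 0.006, 0], 0],
    [1, [0, 0.006, 0], 0],
    [1, [0, 0.006, 0], 0],
    [1, [0, 0.006, 0], 0],
  ],
)

```text
t: 4.87
tcp_pos: [0.4588, 0.161, 0.0434]
orientation: [2.29, 2.151, 0.0]
force: [0.1, -1.0, 0.6]
gripper_width: -0.0
finger_force: 0.0
```

Emit:
drive_tool(
  series=[
    [1, [0, 0.005, 0], 0],
    [1, [0, 0.005, 0], 0],
    [1, [0, 0.005, 0], 0],
    [1, [0, 0.005, 0], 0],
    [1, [0, 0, 0], 0],
  ],
)

```text
t: 5.28
tcp_pos: [0.465, 0.1608, 0.0427]
orientation: [-2.288, -2.148, 0.004]
force: [-4.9, 2.0, 3.3]
gripper_width: -0.0001
finger_force: 2.7
```

Emit:
drive_tool(
  series=[
    [1, [0, 0.004, 0], 0],
    [1, [0, 0.004, 0], 0],
    [1, [0, 0, 0], 0],
  ],
)

```text
t: 5.53
tcp_pos: [0.468, 0.1607, 0.0427]
orientation: [-2.288, -2.148, 0.004]
force: [-5.4, 3.1, 2.0]
gripper_width: -0.0003
finger_force: 2.7
```

Emit:
drive_tool(
  series=[
    [1, [0, 0.005, 0], 0],
    [1, [0, 0.005, 0], 0],
    [1, [0, 0.004, 0], 0],
    [1, [0, 0, 0], 0],
  ],
)

```text
t: 5.87
tcp_pos: [0.4736, 0.1604, 0.0426]
orientation: [-2.288, -2.148, 0.004]
force: [-4.8, 3.6, 2.5]
gripper_width: -0.0003
finger_force: 2.5
```

Emit:
drive_tool(
  series=[
    [1, [0, -0.03, 0], 0],
    [1, [0, -0.05, 0], 0],
    [1, [0, -0.02, 0], 0],
    [1, [-0.04, 0, 0], 0],
    [1, [-0.09, 0, 0], 0],
  ],
)

```text
t: 6.28
tcp_pos: [0.4323, 0.1121, 0.0436]
orientation: [2.286, 2.155, 0.003]
force: [1.3, 0.6, 0.3]
gripper_width: 0.0004
finger_force: 0.0
```

Emit:
drive_tool(
  series=[
    [1, [-0.09, 0, 0], 0],
    [1, [-0.1, 0, 0], 0],
    [1, [-0.1, 0, 0], 0],
    [1, [-0.1, 0, 0], 0],
    [1, [0, 0, 0], 0],
  ],
)

```text
t: 6.7
tcp_pos: [0.423, -0.0516, 0.0441]
orientation: [2.294, 2.141, -0.001]
force: [0.3, -0.0, 0.2]
gripper_width: -0.0003
finger_force: 0.0
```

Run:
```python
from h import *
im=manip.camera("top")[:,:,::-1]; cv2.imwrite("pics/top1.png",im)
a=cv2.convertScaleAbs(im[175:255,235:365],alpha=1.6,beta=10)
a=cv2.resize(a,None,fx=6,fy=6,interpolation=cv2.INTER_CUBIC)
cv2.imwrite("pics/c1.png",a)
```

```text
(no output)
```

View pics/c1.png

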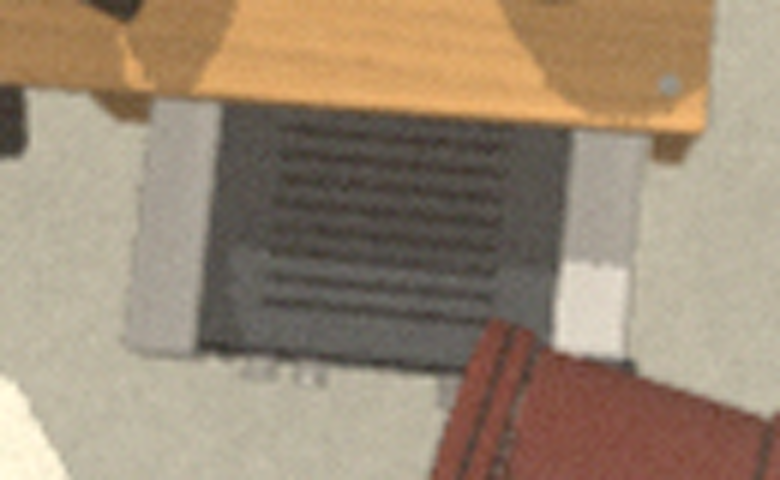

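Crop (6x, offset 235,175): the left cheek's front corners are (126,347) and (195,353), with its outer edge up to (152,100). The right cheek's outer edge runs from (647,135) to (631,358). The amp is now turned clockwise.

Run:
```python
from h import *
np.set_printoptions(precision=4,suppress=True)
m=manip.camera_model("top"); T=np.linalg.inv(frame(.5967,.0468,-.063))
P=ray(m,np.array([(126,347),(195,353),(152,100),(647,135),(631,358)])/6+[235,175],.066)[:,:2]
P=(T@np.c_[P,np.ones(5)].T).T[:,:2];print(P)
R=ray(m,np.array([(708,130),(0,86)])/6+[235,175],.12)[:,:2];print((T@np.c_[R,np.ones(2)].T).T[:,:2])
a=lambda v:np.arctan2(v[1],v[0]);print(a(P[2]-P[0]),a(P[3]-P[4]))
print(manip.sense()["t"])
```

```text
[[-0.1159  0.1184]
 [-0.1162  0.0851]
 [ 0.0041  0.1173]
 [ 0.0048 -0.1227]
 [-0.1026 -0.1224]]
[[ 0.0011 -0.1482]
 [-0.0027  0.1791]]
-0.00896007487639208 -0.002151286973413804
6.75
```

Emit:
drive_tool(
  series=[
    [1, [0.008, 0.02, 0], 0],
    [1, [0, 0.02, 0], 0],
    [1, [0, 0.02, 0], 0],
    [1, [0, 0.008, 0], 0],
    [1, [0, 0, 0], 0],
  ],
)

```text
t: 7.17
tcp_pos: [0.451, -0.0427, 0.0434]
orientation: [2.287, 2.153, 0.001]
force: [0.0, -0.2, 0.3]
gripper_width: -0.0002
finger_force: 0.0
```

Emit:
drive_tool(
  series=[
    [1, [0, 0.005, 0], 0],
    [1, [0, 0.005, 0], 0],
    [1, [0, 0.005, 0], 0],
    [1, [0, 0.005, 0], 0],
    [1, [0, 0, 0], 0],
  ],
)

```text
t: 7.58
tcp_pos: [0.4566, -0.0441, 0.043]
orientation: [-2.288, -2.149, 0.003]
force: [-4.4, 0.7, 2.9]
gripper_width: -0.0004
finger_force: 2.1
```

Emit:
drive_tool(
  series=[
    [1, [0, 0.005, 0], 0],
    [1, [0, 0.005, 0], 0],
    [1, [0, 0, 0], 0],
  ],
)

```text
t: 7.83
tcp_pos: [0.4604, -0.0448, 0.0428]
orientation: [-2.289, -2.149, 0.004]
force: [-3.8, -1.0, 1.5]
gripper_width: 0.0001
finger_force: 2.2
```

Emit:
drive_tool(
  series=[
    [1, [0, 0.005, 0], 0],
    [1, [0, 0.005, 0], 0],
    [1, [0, 0.005, 0], 0],
    [1, [0, 0.005, 0], 0],
    [1, [0, 0, 0], 0],
  ],
)

```text
t: 8.25
tcp_pos: [0.4684, -0.0454, 0.0428]
orientation: [-2.289, -2.149, 0.004]
force: [-4.8, -2.7, 1.0]
gripper_width: -0.0005
finger_force: 2.1
```

Emit:
drive_tool(
  series=[
    [1, [0, -0.03, 0], 0],
    [1, [0, -0.04, 0], 0],
    [1, [0, -0.01, 0], 0],
    [1, [0.04, 0, 0], 0],
    [1, [0.09, 0, 0], 0],
  ],
)

```text
t: 8.67
tcp_pos: [0.442, 0.0069, 0.0439]
orientation: [2.293, 2.144, 0.001]
force: [0.5, 0.1, 1.4]
gripper_width: -0.0005
finger_force: 0.0
```

Emit:
drive_tool(
  series=[
    [1, [0.1, 0, 0], 0],
    [1, [0.1, 0, 0], 0],
    [1, [0.1, 0, 0], 0],
    [1, [0.08, 0, 0], 0],
    [1, [0, 0, 0], 0],
  ],
)

```text
t: 9.08
tcp_pos: [0.4516, 0.1656, 0.044]
orientation: [2.286, 2.155, 0.006]
force: [0.9, -0.5, -0.0]
gripper_width: 0.0003
finger_force: 0.0
```

Emit:
drive_tool(
  series=[
    [1, [-0.024, 0, 0], 0],
    [1, [0, 0.02, 0], 0],
    [1, [0, 0.018, 0], 0],
    [1, [0, 0, 0], 0],
  ],
)

```text
t: 9.42
tcp_pos: [0.4675, 0.1486, 0.0438]
orientation: [2.292, 2.146, 0.003]
force: [0.0, 0.1, 0.4]
gripper_width: -0.0
finger_force: 0.0
```

Emit:
drive_tool(
  series=[
    [1, [0, 0.005, 0], 0],
    [1, [0, 0.005, 0], 0],
    [1, [0, 0.005, 0], 0],
    [1, [0, 0.005, 0], 0],
    [1, [0, 0.005, 0], 0],
  ],
)

```text
t: 9.83
tcp_pos: [0.4753, 0.1492, 0.0433]
orientation: [-2.291, -2.15, 0.0]
force: [0.3, 0.3, 0.7]
gripper_width: -0.0003
finger_force: 0.0
```

Emit:
drive_tool(
  series=[
    [1, [0, 0.005, 0], 0],
    [1, [0, 0.005, 0], 0],
    [1, [0, 0.005, 0], 0],
    [1, [0, 0.005, 0], 0],
    [1, [0, 0, 0], 0],
  ],
)

```text
t: 10.25
tcp_pos: [0.4815, 0.1495, 0.0428]
orientation: [-2.288, -2.149, 0.004]
force: [-5.7, 2.6, 3.4]
gripper_width: 0.0002
finger_force: 2.8
```

Emit:
drive_tool(
  series=[
    [1, [0.001, 0.005, 0], 0],
    [1, [0.001, 0.005, 0], 0],
    [1, [0.001, 0.005, 0], 0],
    [1, [0.001, 0.005, 0], 0],
    [1, [0, 0, 0], 0],
  ],
)

```text
t: 10.67
tcp_pos: [0.4894, 0.1506, 0.0427]
orientation: [-2.288, -2.149, 0.004]
force: [-5.1, 2.0, 2.4]
gripper_width: -0.0002
finger_force: 2.8
```

Emit:
drive_tool(
  series=[
    [1, [0, -0.03, 0], 0],
    [1, [0, -0.04, 0], 0],
    [1, [0, -0.01, 0], 0],
    [1, [-0.04, 0, 0], 0],
    [1, [-0.09, 0, 0], 0],
  ],
)

```text
t: 11.08
tcp_pos: [0.4566, 0.1019, 0.0437]
orientation: [2.286, 2.155, 0.003]
force: [0.9, -0.1, -0.7]
gripper_width: -0.0
finger_force: 0.0
```

Emit:
drive_tool(
  series=[
    [1, [-0.1, 0, 0], 0],
    [1, [-0.1, 0, 0], 0],
    [1, [-0.1, 0, 0], 0],
    [1, [-0.07, 0, 0], 0],
    [1, [0, 0, 0], 0],
  ],
)

```text
t: 11.5
tcp_pos: [0.4475, -0.0523, 0.044]
orientation: [2.293, 2.144, -0.0]
force: [-0.9, -0.8, -0.5]
gripper_width: -0.0001
finger_force: 0.0
```

Run:
```python
from h import *
im=manip.camera("top")[:,:,::-1]
a=cv2.convertScaleAbs(im[175:255,235:365],alpha=1.6,beta=10)
cv2.imwrite("pics/c2.png",cv2.resize(a,None,fx=6,fy=6,interpolation=cv2.INTER_CUBIC))
```

```text
(no output)
```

View pics/c2.png

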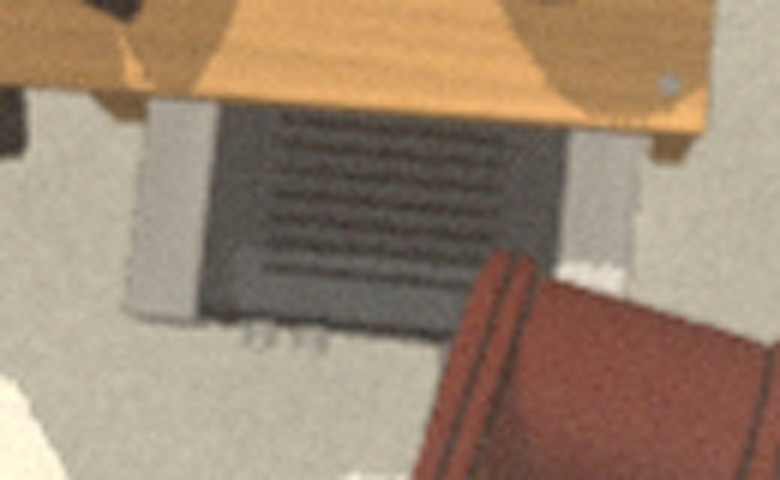

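Crop: the amp has advanced evenly. The left front corner is at (126,313), which is 16 mm further in than before, and it is nearly square.

Emit:
drive_tool(
  series=[
    [1, [0, 0.02, 0], 0],
    [1, [0, 0.02, 0], 0],
    [1, [0, 0, 0], 0],
    [1, [0, 0.005, 0], 0],
    [1, [0, 0.005, 0], 0],
  ],
)

```text
t: 11.97
tcp_pos: [0.4668, -0.0479, 0.0431]
orientation: [-2.288, -2.152, 0.0]
force: [-0.2, 0.5, 0.5]
gripper_width: 0.0002
finger_force: 0.0
```

Emit:
drive_tool(
  series=[
    [1, [0, 0.005, 0], 0],
    [1, [0, 0.005, 0], 0],
    [1, [0, 0.005, 0], 0],
    [1, [0, 0.005, 0], 0],
    [1, [0, 0.005, 0], 0],
  ],
)

```text
t: 12.38
tcp_pos: [0.4747, -0.0495, 0.0428]
orientation: [-2.287, -2.149, 0.005]
force: [-6.8, -2.4, 3.9]
gripper_width: 0.0001
finger_force: 3.8
```

Emit:
drive_tool(
  series=[
    [1, [0, 0.005, 0], 0],
    [1, [0, 0.005, 0], 0],
    [1, [0, 0.005, 0], 0],
    [1, [0, 0, 0], 0],
  ],
)

```text
t: 12.72
tcp_pos: [0.4813, -0.0502, 0.0428]
orientation: [-2.289, -2.149, 0.004]
force: [-3.6, -2.1, 2.3]
gripper_width: -0.0001
finger_force: 2.3
```

Emit:
drive_tool(
  series=[
    [1, [0, 0.005, 0], 0],
    [1, [0, 0.005, 0], 0],
    [1, [0, 0, 0], 0],
    [1, [0, -0.03, 0], 0],
    [1, [0, -0.04, 0], 0],
  ],
)

```text
t: 13.13
tcp_pos: [0.4594, -0.0487, 0.0436]
orientation: [2.29, 2.15, 0.001]
force: [-1.2, -0.6, -0.5]
gripper_width: 0.0003
finger_force: 0.0
```

Emit:
drive_tool(
  series=[
    [1, [0.06, 0, 0], 0],
    [1, [0.1, 0, 0], 0],
    [1, [0.1, 0, 0], 0],
    [1, [0.1, 0, 0], 0],
    [1, [0.1, 0, 0], 0],
  ],
)

```text
t: 13.55
tcp_pos: [0.4704, 0.1369, 0.0436]
orientation: [2.291, 2.149, 0.001]
force: [1.1, 0.1, 0.3]
gripper_width: 0.0001
finger_force: 0.0
```

Emit:
drive_tool(
  series=[
    [1, [0.04, 0, 0], 0],
    [1, [0, 0.01, 0], 0],
    [1, [0, 0.01, 0], 0],
    [1, [0, 0, 0], 0],
  ],
)

```text
t: 13.88
tcp_pos: [0.4802, 0.1501, 0.0434]
orientation: [2.29, 2.15, 0.001]
force: [0.4, -0.2, -0.1]
gripper_width: 0.0001
finger_force: 0.0
```

Emit:
drive_tool(
  series=[
    [1, [0.005, 0.012, 0], 0],
    [1, [0, 0.005, 0], 0],
    [1, [0, 0.005, 0], 0],
    [1, [0, 0.005, 0], 0],
    [1, [0, 0.005, 0], 0],
  ],
)

```text
t: 14.3
tcp_pos: [0.4924, 0.1513, 0.0433]
orientation: [-2.291, -2.149, 0.0]
force: [0.3, -0.3, 0.1]
gripper_width: -0.0003
finger_force: 0.0
```

Emit:
drive_tool(
  series=[
    [1, [0, 0.005, 0], 0],
    [1, [0, 0.005, 0], 0],
    [1, [0, 0.005, 0], 0],
    [1, [0, 0.005, 0], 0],
    [1, [0, 0, 0], 0],
  ],
)

```text
t: 14.72
tcp_pos: [0.4985, 0.1519, 0.0428]
orientation: [-2.288, -2.148, 0.004]
force: [-5.0, 2.6, 3.1]
gripper_width: -0.0
finger_force: 2.8
```

Emit:
drive_tool(
  series=[
    [1, [0, 0.005, 0], 0],
    [1, [0, 0.005, 0], 0],
    [1, [0, 0, 0], 0],
  ],
)

```text
t: 14.97
tcp_pos: [0.5025, 0.1518, 0.0428]
orientation: [-2.288, -2.148, 0.003]
force: [-5.1, 3.4, 2.1]
gripper_width: -0.0005
finger_force: 2.6
```

Emit:
drive_tool(
  series=[
    [1, [0, 0.005, 0], 0],
    [1, [0, 0.004, 0], 0],
    [1, [0, 0, 0], 0],
    [1, [0, -0.03, 0], 0],
    [1, [0, -0.04, 0], 0],
  ],
)

```text
t: 15.38
tcp_pos: [0.4805, 0.1527, 0.0435]
orientation: [2.29, 2.15, 0.002]
force: [0.4, -0.9, -0.4]
gripper_width: -0.0003
finger_force: 0.0
```

Emit:
drive_tool(
  series=[
    [1, [-0.06, 0, 0], 0],
    [1, [-0.1, 0, 0], 0],
    [1, [-0.1, 0, 0], 0],
    [1, [-0.1, 0, 0], 0],
    [1, [-0.1, 0, 0], 0],
  ],
)

```text
t: 15.8
tcp_pos: [0.468, -0.0325, 0.0436]
orientation: [2.289, 2.151, 0.001]
force: [0.8, 0.4, 0.5]
gripper_width: 0.0001
finger_force: 0.0
```

Emit:
drive_tool(
  series=[
    [1, [-0.05, 0, 0], 0],
    [1, [0, 0.01, 0], 0],
    [1, [0, 0.01, 0], 0],
    [1, [0, 0, 0], 0],
  ],
)

```text
t: 16.13
tcp_pos: [0.4759, -0.0512, 0.0436]
orientation: [2.29, 2.149, 0.001]
force: [0.6, -0.5, 0.2]
gripper_width: 0.0001
finger_force: 0.0
```

Emit:
drive_tool(
  series=[
    [1, [-0.005, 0.01, 0], 0],
    [1, [0, 0.005, 0], 0],
    [1, [0, 0.005, 0], 0],
    [1, [0, 0.005, 0], 0],
    [1, [0, 0.005, 0], 0],
  ],
)

```text
t: 16.55
tcp_pos: [0.487, -0.0536, 0.0432]
orientation: [-2.289, -2.151, 0.0]
force: [0.1, -0.0, -0.2]
gripper_width: 0.0002
finger_force: 0.0
```

Emit:
drive_tool(
  series=[
    [1, [0, 0.005, 0], 0],
    [1, [0, 0.005, 0], 0],
    [1, [0, 0.005, 0], 0],
    [1, [0, 0, 0], 0],
  ],
)

```text
t: 16.88
tcp_pos: [0.4915, -0.0545, 0.0428]
orientation: [-2.288, -2.149, 0.004]
force: [-5.1, -0.8, 2.8]
gripper_width: -0.0
finger_force: 2.4
```

Emit:
drive_tool(
  series=[
    [1, [0, 0.005, 0], 0],
    [1, [0, 0.005, 0], 0],
    [1, [0, 0.005, 0], 0],
    [1, [0, 0, 0], 0],
  ],
)

```text
t: 17.22
tcp_pos: [0.4974, -0.0552, 0.0427]
orientation: [-2.289, -2.149, 0.004]
force: [-4.3, -2.4, 1.0]
gripper_width: 0.0
finger_force: 2.1
```

Emit:
drive_tool(
  series=[
    [1, [0, 0.005, 0], 0],
    [1, [0, 0, 0], 0],
    [1, [0, -0.03, 0], 0],
    [1, [0, -0.04, 0], 0],
    [1, [0.06, 0, 0], 0],
  ],
)

```text
t: 17.63
tcp_pos: [0.4722, -0.0312, 0.0427]
orientation: [-2.292, -2.147, 0.004]
force: [-1.1, 0.1, -0.0]
gripper_width: -0.0002
finger_force: 0.0
```

Emit:
drive_tool(
  series=[
    [1, [0.1, 0, 0], 0],
    [1, [0.1, 0, 0], 0],
    [1, [0.1, 0, 0], 0],
    [1, [0.1, 0, 0], 0],
    [1, [0.055, 0, 0], 0],
  ],
)

```text
t: 18.05
tcp_pos: [0.4859, 0.1559, 0.0437]
orientation: [-2.289, -2.152, -0.003]
force: [-0.4, -1.4, 0.5]
gripper_width: -0.0001
finger_force: 0.0
```

Emit:
drive_tool(
  series=[
    [1, [0, 0.012, 0], 0],
    [1, [0, 0.012, 0], 0],
    [1, [0, 0, 0], 0],
  ],
)

```text
t: 18.3
tcp_pos: [0.4964, 0.1513, 0.0435]
orientation: [2.289, 2.15, 0.001]
force: [0.7, -0.8, -0.1]
gripper_width: 0.0001
finger_force: 0.0
```

Run:
```python
from h import *
im=manip.camera("top")[:,:,::-1]
a=cv2.convertScaleAbs(im[175:255,235:365],alpha=1.6,beta=10)
cv2.imwrite("pics/c3.png",cv2.resize(a,None,fx=6,fy=6,interpolation=cv2.INTER_CUBIC))
```

View pics/c3.png

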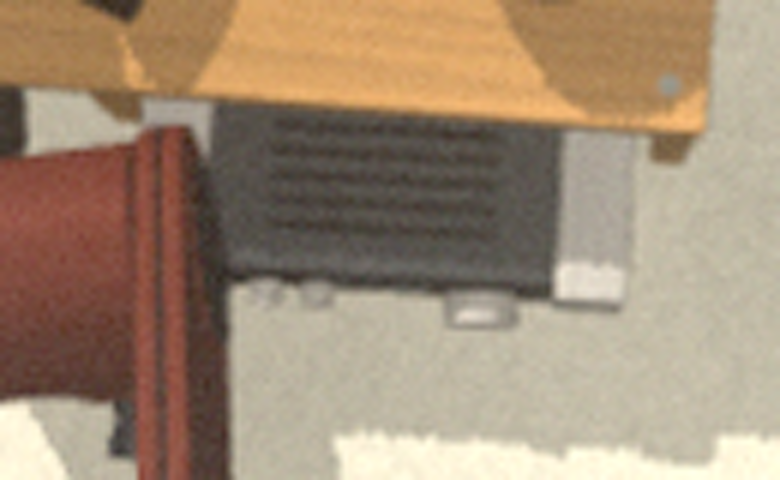

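Crop: the right cheek's front corners are (555,298) and (623,303), with its outer edge up to (637,137).

Run:
```python
from h import *
np.set_printoptions(precision=4,suppress=True)
m=manip.camera_model("top"); T=np.linalg.inv(frame(.5967,.0468,-.063))
P=ray(m,np.array([(555,298),(623,303),(637,137),(230,275)])/6+[235,175],.066)[:,:2]
P=(T@np.c_[P,np.ones(4)].T).T[:,:2];print(P)
a=lambda v:np.arctan2(v[1],v[0]);print(a(P[2]-P[1]))
```

```text
[[-0.0769 -0.0843]
 [-0.0768 -0.1168]
 [ 0.0035 -0.1179]
 [-0.0777  0.0717]]
-0.0140739234327376
```

Emit:
drive_tool(
  series=[
    [1, [0.007, 0.015, 0], 0],
    [1, [0, 0.005, 0], 0],
    [1, [0, 0.005, 0], 0],
    [1, [0, 0.005, 0], 0],
    [1, [0, 0.005, 0], 0],
  ],
)

```text
t: 18.77
tcp_pos: [0.5091, 0.1532, 0.0432]
orientation: [-2.29, -2.149, 0.002]
force: [-8.6, -0.1, 5.7]
gripper_width: -0.0003
finger_force: 4.2
```

Emit:
drive_tool(
  series=[
    [1, [0, 0.005, 0], 0],
    [1, [0, 0.005, 0], 0],
    [1, [0, 0.005, 0], 0],
    [1, [0, 0, 0], 0],
  ],
)

```text
t: 19.1
tcp_pos: [0.5139, 0.1537, 0.0428]
orientation: [-2.288, -2.148, 0.004]
force: [-5.4, 2.1, 3.5]
gripper_width: 0.0
finger_force: 2.8
```

Emit:
drive_tool(
  series=[
    [1, [0, 0.004, 0], 0],
    [1, [0, 0, 0], 0],
    [1, [0, -0.03, 0], 0],
    [1, [0, -0.04, 0], 0],
    [1, [-0.06, 0, 0], 0],
  ],
)

```text
t: 19.52
tcp_pos: [0.4852, 0.1333, 0.0427]
orientation: [-2.285, -2.152, 0.001]
force: [-0.5, -0.5, -0.4]
gripper_width: 0.0001
finger_force: 0.0
```

Emit:
drive_tool(
  series=[
    [1, [-0.1, 0, 0], 0],
    [1, [-0.1, 0, 0], 0],
    [1, [-0.1, 0, 0], 0],
    [1, [-0.1, 0, 0], 0],
    [1, [-0.05, 0, 0], 0],
  ],
)

```text
t: 19.93
tcp_pos: [0.4762, -0.0524, 0.0437]
orientation: [2.291, 2.147, -0.0]
force: [0.5, -0.3, 0.1]
gripper_width: 0.0002
finger_force: 0.0
```

Emit:
drive_tool(
  series=[
    [1, [0, 0.012, 0], 0],
    [1, [0, 0.01, 0], 0],
    [1, [0, 0, 0], 0],
    [1, [0, 0, 0], 0],
  ],
)

```text
t: 20.27
tcp_pos: [0.4854, -0.0483, 0.0433]
orientation: [-2.289, -2.152, -0.0]
force: [0.3, 0.4, 0.1]
gripper_width: 0.0002
finger_force: 0.0
```

Emit:
drive_tool(
  series=[
    [1, [-0.006, 0.02, 0], 0],
    [1, [0, 0.005, 0], 0],
    [1, [0, 0.005, 0], 0],
    [1, [0, 0.005, 0], 0],
    [1, [0, 0, 0], 0],
  ],
)

```text
t: 20.68
tcp_pos: [0.4993, -0.0523, 0.0433]
orientation: [2.29, 2.151, 0.0]
force: [0.3, -0.2, 0.6]
gripper_width: 0.0
finger_force: 0.0
```

Emit:
drive_tool(
  series=[
    [1, [0, 0.005, 0], 0],
    [1, [0, 0.005, 0], 0],
    [1, [0, 0, 0], 0],
  ],
)

```text
t: 20.93
tcp_pos: [0.5018, -0.0526, 0.043]
orientation: [-2.288, -2.149, 0.003]
force: [-5.6, 0.5, 3.4]
gripper_width: -0.0001
finger_force: 2.3
```

Emit:
drive_tool(
  series=[
    [1, [0, 0.004, 0], 0],
    [1, [0, 0.004, 0], 0],
    [1, [0, 0, 0], 0],
  ],
)

```text
t: 21.18
tcp_pos: [0.5047, -0.0532, 0.0429]
orientation: [-2.289, -2.149, 0.004]
force: [-4.9, -1.5, 3.8]
gripper_width: -0.0001
finger_force: 2.7
```

Emit:
drive_tool(
  series=[
    [1, [0, 0.004, 0], 0],
    [1, [0, 0.003, 0], 0],
    [1, [0, 0, 0], 0],
    [1, [0, -0.03, 0], 0],
    [1, [0, -0.04, 0], 0],
  ],
)

```text
t: 21.6
tcp_pos: [0.4819, -0.0518, 0.0436]
orientation: [2.289, 2.149, 0.002]
force: [0.3, -0.1, 0.2]
gripper_width: -0.0002
finger_force: 0.0
```

Emit:
drive_tool(
  series=[
    [1, [0.06, 0, 0], 0],
    [1, [0.1, 0, 0], 0],
    [1, [0.1, 0, 0], 0],
    [1, [0.1, 0, 0], 0],
    [1, [0.1, 0, 0], 0],
  ],
)

```text
t: 22.02
tcp_pos: [0.4928, 0.1339, 0.0436]
orientation: [2.291, 2.149, 0.002]
force: [1.1, 0.7, -0.0]
gripper_width: -0.0001
finger_force: 0.0
```

Emit:
drive_tool(
  series=[
    [1, [0.045, 0.01, 0], 0],
    [1, [0, 0.02, 0], 0],
    [1, [0, 0.008, 0], 0],
    [1, [0, 0, 0], 0],
    [1, [0, 0, 0], 0],
  ],
)

```text
t: 22.43
tcp_pos: [0.5089, 0.1481, 0.0431]
orientation: [-2.292, -2.149, 0.001]
force: [0.3, -0.4, 0.2]
gripper_width: -0.0
finger_force: 0.0
```

Emit:
drive_tool(
  series=[
    [1, [0.012, 0.012, 0], 0],
    [1, [0, 0.004, 0], 0],
    [1, [0, 0.004, 0], 0],
    [1, [0, 0, 0], 0],
  ],
)

```text
t: 22.77
tcp_pos: [0.5168, 0.1531, 0.0432]
orientation: [-2.291, -2.149, 0.002]
force: [-1.6, -1.2, 1.7]
gripper_width: -0.0003
finger_force: 0.9
```

Emit:
drive_tool(
  series=[
    [1, [0, 0.003, 0], 0],
    [1, [0, 0.003, 0], 0],
    [1, [0, 0.003, 0], 0],
    [1, [0, 0, 0], 0],
  ],
)

```text
t: 23.1
tcp_pos: [0.519, 0.1536, 0.0429]
orientation: [-2.288, -2.148, 0.004]
force: [-6.1, 1.7, 4.1]
gripper_width: -0.0002
finger_force: 3.3
```

Emit:
drive_tool(
  series=[
    [1, [0, 0.003, 0], 0],
    [1, [0, 0.002, 0], 0],
    [1, [0, 0, 0], 0],
  ],
)

```text
t: 23.35
tcp_pos: [0.5209, 0.1537, 0.0429]
orientation: [-2.288, -2.148, 0.003]
force: [-6.3, 3.1, 4.3]
gripper_width: -0.0002
finger_force: 3.4
```

Emit:
drive_tool(
  series=[
    [1, [0, 0.002, 0], 0],
    [1, [0, 0, 0], 0],
  ],
)

```text
t: 23.52
tcp_pos: [0.5216, 0.1537, 0.0429]
orientation: [-2.288, -2.148, 0.003]
force: [-5.8, 2.3, 4.4]
gripper_width: -0.0
finger_force: 3.5
```

Emit:
drive_tool(
  series=[
    [1, [0, 0.002, 0], 0],
    [1, [0, 0, 0], 0],
  ],
)

```text
t: 23.68
tcp_pos: [0.5224, 0.1537, 0.0428]
orientation: [-2.288, -2.148, 0.003]
force: [-6.3, 3.2, 4.3]
gripper_width: 0.0
finger_force: 3.5
```

Emit:
drive_tool(
  series=[
    [1, [0, 0.002, 0], 0],
    [1, [0, 0, 0], 0],
  ],
)

```text
t: 23.85
tcp_pos: [0.5232, 0.1537, 0.0428]
orientation: [-2.288, -2.148, 0.003]
force: [-6.7, 3.7, 4.2]
gripper_width: 0.0
finger_force: 3.5
```

Emit:
drive_tool(
  series=[
    [1, [0, 0.001, 0], 0],
    [1, [0, 0, 0], 0],
  ],
)

```text
t: 24.02
tcp_pos: [0.5235, 0.1537, 0.0428]
orientation: [-2.288, -2.148, 0.004]
force: [-8.0, 3.3, 4.5]
gripper_width: -0.0001
finger_force: 3.8
```

Emit:
drive_tool(
  series=[
    [1, [0, 0.001, 0], 0],
    [1, [0, 0, 0], 0],
  ],
)

```text
t: 24.18
tcp_pos: [0.5239, 0.1537, 0.0428]
orientation: [-2.288, -2.148, 0.003]
force: [-7.7, 3.5, 3.5]
gripper_width: -0.0001
finger_force: 3.7
```

Emit:
drive_tool(
  series=[
    [1, [0, 0.001, 0], 0],
    [1, [0, 0, 0], 0],
  ],
)

```text
t: 24.35
tcp_pos: [0.5243, 0.1537, 0.0428]
orientation: [-2.288, -2.148, 0.003]
force: [-7.5, 3.3, 4.1]
gripper_width: 0.0003
finger_force: 3.7
```

Emit:
drive_tool(
  series=[
    [1, [0, 0.001, 0], 0],
    [1, [0, 0, 0], 0],
  ],
)

```text
t: 24.52
tcp_pos: [0.5247, 0.1537, 0.0428]
orientation: [-2.288, -2.148, 0.003]
force: [-7.1, 4.4, 3.7]
gripper_width: -0.0001
finger_force: 3.7
```

Emit:
drive_tool(
  series=[
    [1, [0, -0.03, 0], 0],
    [1, [0, -0.04, 0], 0],
    [1, [-0.06, 0, 0], 0],
    [1, [-0.1, 0, 0], 0],
    [1, [-0.1, 0, 0], 0],
  ],
)

```text
t: 24.93
tcp_pos: [0.4922, 0.0506, 0.0436]
orientation: [2.286, 2.153, 0.002]
force: [1.3, -0.8, 0.2]
gripper_width: 0.0
finger_force: 0.0
```

Emit:
drive_tool(
  series=[
    [1, [-0.1, 0, 0], 0],
    [1, [-0.1, 0, 0], 0],
    [1, [-0.05, 0.01, 0], 0],
    [1, [0, 0.02, 0], 0],
    [1, [0, 0, 0], 0],
  ],
)

```text
t: 25.35
tcp_pos: [0.4995, -0.0511, 0.044]
orientation: [2.292, 2.145, 0.003]
force: [0.3, 0.6, 0.6]
gripper_width: 0.0002
finger_force: 0.0
```

Emit:
drive_tool(
  series=[
    [1, [0, 0.006, 0], 0],
    [1, [0, 0, 0], 0],
  ],
)

```text
t: 25.52
tcp_pos: [0.5005, -0.0488, 0.0432]
orientation: [-2.289, -2.152, -0.0]
force: [0.3, 0.4, 0.0]
gripper_width: -0.0
finger_force: 0.0
```

Run:
```python
from h import *
im=manip.camera("top")[:,:,::-1]
a=cv2.convertScaleAbs(im[175:255,235:365],alpha=1.6,beta=10)
cv2.imwrite("pics/c4.png",cv2.resize(a,None,fx=6,fy=6,interpolation=cv2.INTER_CUBIC))
```

```text
(no output)
```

View pics/c4.png

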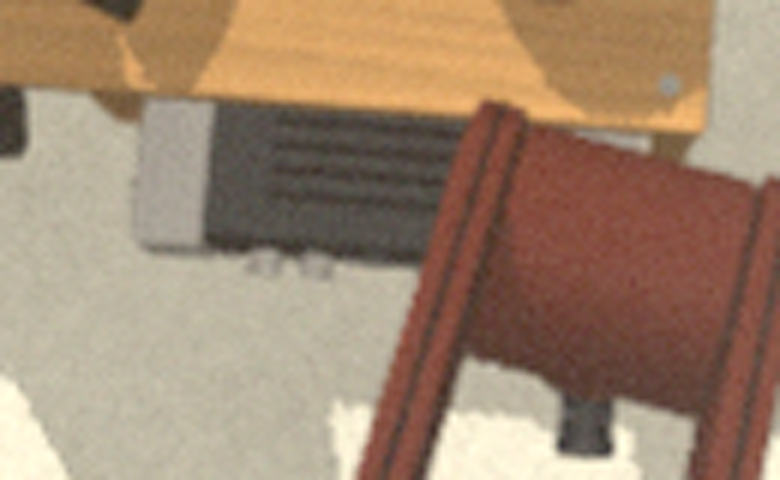

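Crop: the left cheek's front corners are (136,245) and (204,250), about 2 mm short of home. The clearance to the panels looks normal.

Emit:
drive_tool(
  series=[
    [1, [-0.008, 0.012, 0], 0],
    [1, [0, 0.004, 0], 0],
    [1, [0, 0.003, 0], 0],
    [1, [0, 0, 0], 0],
  ],
)

```text
t: 25.9
tcp_pos: [0.508, -0.0532, 0.0433]
orientation: [2.29, 2.151, 0.0]
force: [0.2, -0.4, -0.4]
gripper_width: -0.0001
finger_force: 0.0
```

Emit:
drive_tool(
  series=[
    [1, [0, 0.003, 0], 0],
    [1, [0, 0.003, 0], 0],
    [1, [0, 0, 0], 0],
  ],
)

```text
t: 26.15
tcp_pos: [0.5095, -0.0535, 0.0431]
orientation: [-2.289, -2.15, 0.001]
force: [-2.8, 0.7, 0.5]
gripper_width: 0.0002
finger_force: 1.2
```

Emit:
drive_tool(
  series=[
    [1, [0, 0.002, 0], 0],
    [1, [0, 0, 0], 0],
  ],
)

```text
t: 26.32
tcp_pos: [0.5096, -0.0535, 0.043]
orientation: [-2.289, -2.149, 0.003]
force: [-4.8, 1.1, 4.0]
gripper_width: 0.0
finger_force: 2.8
```

Emit:
drive_tool(
  series=[
    [1, [0, 0.001, 0], 0],
    [1, [0, 0, 0], 0],
  ],
)

```text
t: 26.48
tcp_pos: [0.5097, -0.0535, 0.043]
orientation: [-2.288, -2.149, 0.003]
force: [-7.1, -0.3, 5.5]
gripper_width: 0.0005
finger_force: 3.4
```

Emit:
drive_tool(
  series=[
    [1, [0, 0.001, 0], 0],
    [1, [0, 0, 0], 0],
  ],
)

```text
t: 26.65
tcp_pos: [0.51, -0.0536, 0.043]
orientation: [-2.288, -2.149, 0.004]
force: [-7.8, 0.9, 5.3]
gripper_width: -0.0001
finger_force: 3.6
```

Emit:
drive_tool(
  series=[
    [1, [0, 0.001, 0], 0],
    [1, [0, 0, 0], 0],
  ],
)

```text
t: 26.82
tcp_pos: [0.5104, -0.0538, 0.0429]
orientation: [-2.288, -2.149, 0.004]
force: [-7.1, -0.2, 5.0]
gripper_width: -0.0001
finger_force: 3.6
```

Emit:
drive_tool(
  series=[
    [1, [0, 0.001, 0], 0],
    [1, [0, 0, 0], 0],
  ],
)

```text
t: 26.98
tcp_pos: [0.5108, -0.0539, 0.043]
orientation: [-2.288, -2.149, 0.004]
force: [-7.5, -1.7, 5.3]
gripper_width: -0.0001
finger_force: 3.6
```

Still sliding freely, so I'll keep going in small steps.

Emit:
drive_tool(
  series=[
    [1, [0, 0.001, 0], 0],
    [1, [0, 0.001, 0], 0],
    [1, [0, 0, 0], 0],
  ],
)

```text
t: 27.23
tcp_pos: [0.5116, -0.0541, 0.0429]
orientation: [-2.288, -2.149, 0.004]
force: [-7.1, -2.0, 3.6]
gripper_width: -0.0002
finger_force: 3.4
```

Emit:
drive_tool(
  series=[
    [1, [0, 0.001, 0], 0],
    [1, [0, 0, 0], 0],
  ],
)

```text
t: 27.4
tcp_pos: [0.512, -0.0541, 0.0429]
orientation: [-2.289, -2.149, 0.004]
force: [-6.6, -1.3, 3.6]
gripper_width: -0.0
finger_force: 3.5
```

Emit:
drive_tool(
  series=[
    [1, [0, 0.001, 0], 0],
    [1, [0, 0, 0], 0],
  ],
)

```text
t: 27.57
tcp_pos: [0.5124, -0.0542, 0.0429]
orientation: [-2.289, -2.149, 0.005]
force: [-7.0, -1.6, 4.8]
gripper_width: 0.0001
finger_force: 3.5
```

Emit:
drive_tool(
  series=[
    [1, [0, 0.001, 0], 0],
    [1, [0, 0.001, 0], 0],
    [1, [0, 0, 0], 0],
  ],
)

```text
t: 27.82
tcp_pos: [0.5131, -0.0543, 0.0429]
orientation: [-2.289, -2.149, 0.005]
force: [-7.4, -1.6, 4.9]
gripper_width: 0.0003
finger_force: 3.6
```

Emit:
drive_tool(
  series=[
    [1, [0, 0.001, 0], 0],
    [1, [0, 0, 0], 0],
  ],
)

```text
t: 27.98
tcp_pos: [0.5131, -0.0544, 0.0429]
orientation: [-2.288, -2.149, 0.006]
force: [-8.9, -2.0, 5.7]
gripper_width: 0.0002
finger_force: 4.5
```

Emit:
drive_tool(
  series=[
    [1, [0, 0.001, 0], 0],
    [1, [0, 0, 0], 0],
  ],
)

```text
t: 28.15
tcp_pos: [0.5132, -0.0544, 0.0429]
orientation: [-2.287, -2.148, 0.007]
force: [-10.1, -2.3, 7.3]
gripper_width: -0.0002
finger_force: 5.3
```

The right corner has met its stop: no motion, and the force has risen by 3 N. Now the left.

Emit:
drive_tool(
  series=[
    [1, [0, -0.03, 0], 0],
    [1, [0, -0.04, 0], 0],
    [1, [0.06, 0, 0], 0],
    [1, [0.1, 0, 0], 0],
    [1, [0.1, 0, 0], 0],
  ],
)

```text
t: 28.57
tcp_pos: [0.4947, 0.0517, 0.0437]
orientation: [2.293, 2.146, 0.002]
force: [1.0, 0.3, -0.9]
gripper_width: 0.0001
finger_force: 0.0
```

Emit:
drive_tool(
  series=[
    [1, [0.1, 0, 0], 0],
    [1, [0.1, 0, 0], 0],
    [1, [0.06, 0.01, 0], 0],
    [1, [0, 0.02, 0], 0],
    [1, [0, 0, 0], 0],
  ],
)

```text
t: 28.98
tcp_pos: [0.5143, 0.1558, 0.0438]
orientation: [2.286, 2.153, 0.003]
force: [0.0, -0.5, 0.4]
gripper_width: 0.0001
finger_force: 0.0
```

Emit:
drive_tool(
  series=[
    [1, [0, 0.012, 0], 0],
    [1, [0, 0, 0], 0],
    [1, [0, 0, 0], 0],
  ],
)

```text
t: 29.23
tcp_pos: [0.5177, 0.153, 0.0432]
orientation: [2.292, 2.148, -0.0]
force: [0.3, 0.7, 0.8]
gripper_width: -0.0001
finger_force: 0.0
```

Emit:
drive_tool(
  series=[
    [1, [0, 0.006, 0], 0],
    [1, [0, 0.005, 0], 0],
    [1, [0, 0.003, 0], 0],
    [1, [0, 0, 0], 0],
  ],
)

```text
t: 29.57
tcp_pos: [0.5235, 0.1536, 0.0434]
orientation: [2.291, 2.15, 0.0]
force: [-0.6, 0.2, 0.6]
gripper_width: 0.0
finger_force: 0.0
```

Emit:
drive_tool(
  series=[
    [1, [0, 0.003, 0], 0],
    [1, [0, 0.002, 0], 0],
    [1, [0, 0, 0], 0],
  ],
)

```text
t: 29.82
tcp_pos: [0.5253, 0.1538, 0.0434]
orientation: [2.29, 2.15, 0.0]
force: [-0.0, 0.0, 0.9]
gripper_width: -0.0002
finger_force: 0.0
```

Emit:
drive_tool(
  series=[
    [1, [0, 0.002, 0], 0],
    [1, [0, 0, 0], 0],
  ],
)

```text
t: 29.98
tcp_pos: [0.5254, 0.1538, 0.0432]
orientation: [-2.29, -2.15, 0.001]
force: [-1.5, -0.7, 1.7]
gripper_width: 0.0
finger_force: 1.1
```

Emit:
drive_tool(
  series=[
    [1, [0, 0.002, 0], 0],
    [1, [0, 0, 0], 0],
  ],
)

```text
t: 30.15
tcp_pos: [0.5255, 0.1539, 0.0431]
orientation: [-2.289, -2.149, 0.003]
force: [-6.0, -1.0, 4.5]
gripper_width: 0.0001
finger_force: 2.8
```

Emit:
drive_tool(
  series=[
    [1, [0, 0.001, 0], 0],
    [1, [0, 0, 0], 0],
  ],
)

```text
t: 30.32
tcp_pos: [0.5255, 0.1539, 0.0431]
orientation: [-2.288, -2.149, 0.004]
force: [-7.1, -0.4, 5.8]
gripper_width: -0.0001
finger_force: 3.5
```

Emit:
drive_tool(
  series=[
    [1, [0, 0.001, 0], 0],
    [1, [0, 0, 0], 0],
  ],
)

```text
t: 30.48
tcp_pos: [0.5256, 0.1539, 0.043]
orientation: [-2.288, -2.149, 0.005]
force: [-9.2, 0.4, 5.6]
gripper_width: 0.0003
finger_force: 4.2
```

Emit:
drive_tool(
  series=[
    [1, [0, 0.001, 0], 0],
    [1, [0, 0, 0], 0],
  ],
)

```text
t: 30.65
tcp_pos: [0.5258, 0.1539, 0.043]
orientation: [-2.288, -2.149, 0.005]
force: [-8.5, -0.3, 7.6]
gripper_width: -0.0001
finger_force: 4.5
```

Emit:
drive_tool(
  series=[
    [1, [0, 0.001, 0], 0],
    [1, [0, 0, 0], 0],
  ],
)

```text
t: 30.82
tcp_pos: [0.5262, 0.1541, 0.043]
orientation: [-2.288, -2.148, 0.005]
force: [-8.4, 0.6, 7.3]
gripper_width: -0.0
finger_force: 4.5
```

Emit:
drive_tool(
  series=[
    [1, [0, 0.001, 0], 0],
    [1, [0, 0, 0], 0],
  ],
)

```text
t: 30.98
tcp_pos: [0.5264, 0.1541, 0.043]
orientation: [-2.287, -2.148, 0.005]
force: [-9.6, 1.6, 7.1]
gripper_width: -0.0001
finger_force: 4.8
```

Emit:
drive_tool(
  series=[
    [1, [0, 0.001, 0], 0],
    [1, [0, 0, 0], 0],
  ],
)

```text
t: 31.15
tcp_pos: [0.5267, 0.1542, 0.0429]
orientation: [-2.287, -2.148, 0.005]
force: [-9.3, 1.5, 7.5]
gripper_width: -0.0001
finger_force: 4.9
```

Emit:
drive_tool(
  series=[
    [1, [0, 0.001, 0], 0],
    [1, [0, 0, 0], 0],
  ],
)

```text
t: 31.32
tcp_pos: [0.527, 0.1543, 0.0429]
orientation: [-2.287, -2.148, 0.005]
force: [-9.2, 2.4, 6.3]
gripper_width: -0.0
finger_force: 5.1
```

Emit:
drive_tool(
  series=[
    [1, [0, 0.001, 0], 0],
    [1, [0, 0, 0], 0],
  ],
)

```text
t: 31.48
tcp_pos: [0.527, 0.1543, 0.0429]
orientation: [-2.286, -2.148, 0.007]
force: [-11.3, 2.5, 8.7]
gripper_width: -0.0003
finger_force: 6.0
```

Emit:
drive_tool(
  series=[
    [1, [0, 0.001, 0], 0],
    [1, [0, 0, 0], 0],
  ],
)

```text
t: 31.65
tcp_pos: [0.527, 0.1543, 0.0429]
orientation: [-2.286, -2.147, 0.008]
force: [-12.8, 2.2, 10.7]
gripper_width: -0.0002
finger_force: 6.8
```

Emit:
drive_tool(
  series=[
    [1, [0, 0.0007, 0], 0],
    [1, [0, 0, 0], 0],
    [1, [0, 0, 0], 0],
    [1, [0, 0, 0], 0],
  ],
)

```text
t: 31.98
tcp_pos: [0.527, 0.1543, 0.0429]
orientation: [-2.286, -2.147, 0.008]
force: [-14.3, 3.3, 11.6]
gripper_width: -0.0002
finger_force: 7.3
```

The left is firmly home, with about 5 N on its stop. I'll recheck the right corner by pressing it once more.

Emit:
drive_tool(
  series=[
    [1, [0, -0.03, 0], 0],
    [1, [0, -0.05, 0], 0],
    [1, [-0.06, 0, 0], 0],
    [1, [-0.1, 0, 0], 0],
    [1, [-0.1, 0, 0], 0],
  ],
)

```text
t: 32.4
tcp_pos: [0.4921, 0.0516, 0.0435]
orientation: [2.286, 2.154, 0.001]
force: [1.3, -0.8, 0.3]
gripper_width: 0.0002
finger_force: 0.0
```

Emit:
drive_tool(
  series=[
    [1, [-0.1, 0, 0], 0],
    [1, [-0.1, 0, 0], 0],
    [1, [-0.06, 0.01, 0], 0],
    [1, [0, 0.02, 0], 0],
    [1, [0, 0, 0], 0],
  ],
)

```text
t: 32.82
tcp_pos: [0.4992, -0.0545, 0.0439]
orientation: [2.292, 2.145, 0.002]
force: [0.4, 0.5, 0.1]
gripper_width: -0.0
finger_force: 0.0
```

Emit:
drive_tool(
  series=[
    [1, [0, 0.012, 0], 0],
    [1, [0, 0, 0], 0],
    [1, [0, 0, 0], 0],
  ],
)

```text
t: 33.07
tcp_pos: [0.5024, -0.052, 0.0431]
orientation: [-2.288, -2.152, 0.0]
force: [0.6, -0.4, 0.3]
gripper_width: -0.0001
finger_force: 0.0
```

Emit:
drive_tool(
  series=[
    [1, [0, 0.01, 0], 0],
    [1, [0, 0.007, 0], 0],
    [1, [0, 0.003, 0], 0],
    [1, [0, 0, 0], 0],
  ],
)

```text
t: 33.4
tcp_pos: [0.5108, -0.0534, 0.0434]
orientation: [2.289, 2.151, 0.0]
force: [0.7, -0.0, -0.2]
gripper_width: -0.0002
finger_force: 0.0
```

Emit:
drive_tool(
  series=[
    [1, [0, 0.002, 0], 0],
    [1, [0, 0.002, 0], 0],
    [1, [0, 0, 0], 0],
  ],
)

```text
t: 33.65
tcp_pos: [0.512, -0.0538, 0.0433]
orientation: [2.29, 2.15, 0.0]
force: [1.0, 0.3, 0.1]
gripper_width: 0.0
finger_force: 0.0
```

Emit:
drive_tool(
  series=[
    [1, [0, 0.002, 0], 0],
    [1, [0, 0, 0], 0],
  ],
)

```text
t: 33.82
tcp_pos: [0.5128, -0.0539, 0.0433]
orientation: [2.29, 2.15, 0.0]
force: [0.5, -0.2, 0.9]
gripper_width: 0.0
finger_force: 0.0
```

Emit:
drive_tool(
  series=[
    [1, [0, 0.002, 0], 0],
    [1, [0, 0.002, 0], 0],
    [1, [0, 0, 0], 0],
  ],
)

```text
t: 34.07
tcp_pos: [0.5131, -0.0538, 0.0431]
orientation: [-2.289, -2.149, 0.003]
force: [-6.0, 0.1, 4.2]
gripper_width: 0.0002
finger_force: 2.7
```

Emit:
drive_tool(
  series=[
    [1, [0, 0.001, 0], 0],
    [1, [0, 0, 0], 0],
  ],
)

```text
t: 34.23
tcp_pos: [0.5132, -0.0538, 0.043]
orientation: [-2.288, -2.149, 0.004]
force: [-6.5, -0.6, 5.3]
gripper_width: -0.0
finger_force: 3.4
```

Emit:
drive_tool(
  series=[
    [1, [0, 0.001, 0], 0],
    [1, [0, 0, 0], 0],
  ],
)

```text
t: 34.4
tcp_pos: [0.5132, -0.0538, 0.043]
orientation: [-2.288, -2.148, 0.005]
force: [-8.0, 0.2, 7.3]
gripper_width: -0.0001
finger_force: 4.2
```

Emit:
drive_tool(
  series=[
    [1, [0, 0.001, 0], 0],
    [1, [0, 0, 0], 0],
  ],
)

```text
t: 34.57
tcp_pos: [0.5132, -0.0538, 0.0429]
orientation: [-2.287, -2.148, 0.006]
force: [-10.2, -0.5, 8.1]
gripper_width: 0.0
finger_force: 4.9
```

Emit:
drive_tool(
  series=[
    [1, [0, 0.001, 0], 0],
    [1, [0, 0, 0], 0],
    [1, [0, 0, 0], 0],
    [1, [0, 0, 0], 0],
  ],
)

```text
t: 34.9
tcp_pos: [0.5132, -0.0538, 0.0429]
orientation: [-2.287, -2.148, 0.006]
force: [-11.0, -0.1, 9.3]
gripper_width: -0.0003
finger_force: 5.7
```

Emit:
drive_tool(
  series=[
    [1, [0, -0.03, 0], 0],
    [1, [0, -0.08, 0], 0],
    [1, [0, -0.08, 0], 0],
    [1, [0, 0, -0.08], 0],
    [1, [0, 0, -0.1], 0],
  ],
)

```text
t: 35.32
tcp_pos: [0.4332, -0.0473, 0.1106]
orientation: [-2.283, -2.142, 0.01]
force: [2.5, -0.6, 0.4]
gripper_width: 0.0001
finger_force: 0.0
```

Emit:
drive_tool(
  series=[
    [1, [0, 0, -0.1], 0],
    [1, [0, 0, -0.08], 0],
    [1, [0, 0, 0], 0],
    [1, [0, 0, 0], 0],
    [1, [0, 0, 0], 0],
  ],
)

```text
t: 35.73
tcp_pos: [0.4399, -0.0492, 0.1869]
orientation: [2.29, 2.15, 0.0]
force: [0.1, -0.1, -0.6]
gripper_width: 0.0002
finger_force: 0.0
```

Run:
```python
from h import *
cv2.imwrite("pics/w3.png",manip.camera("wrist")[:,:,::-1])
```

```text
(no output)
```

View pics/w3.png

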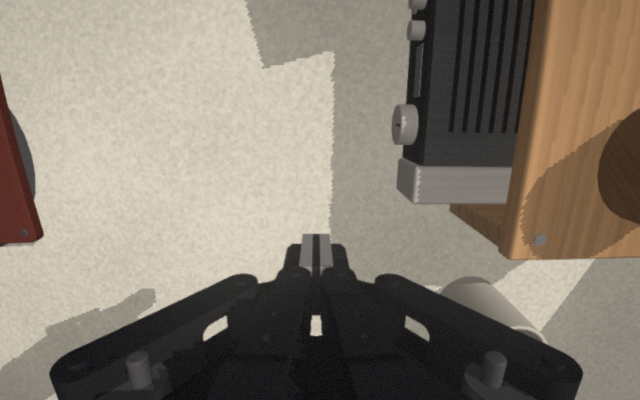

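The picture shows the amp's front edge (col ~410–415) parallel to the riser's front edge. The amp is home, the hand is clear and the mug hasn't moved.

```bash
python3 -c "
from workcell import manip
print(manip.hand_in())"
```

```text
the job is handed in; nothing more can be done
None
```

The amplifier was worked in by alternating pushes on the end cheeks until it met both rubber stops (about 5 N left and 4 N right, estimated from the wrist force); the hand is clear and the job is handed in, with no verdict returned.

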